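Check the hand lever of the model clamp

ROBOT

A 6-joint arm with a two-finger parallel gripper is mounted at the origin on a cart in front of the work surface, level with it; the furniture and walls round the work are solid. World frame = base frame: x ahead of the robot, y to its left, z up, the work surface at z = 0. Lengths are in mm, angles in rad, forces in N, time in s.
With the tool pointing down it reaches from about 400 to 925 mm from the base axis. Payload 12.5 kg.
Tool frame: the origin (TCP) lies on the mounting face of the last link; the fingertips stand 190 mm ahead of it and the grasp point (between the pads) lies 171 mm ahead of it; z points along the fingers, y is the line along which they close (so a half turn about z gives the same grasp; the last joint's range is limited). The gripper opens to 95 mm and grips with 3 to 60 N. Pads are 20 mm wide; open, the fingers measure 119 mm over their backs; the gripper's body (75 mm by 180 mm) begins 59 mm behind the grasp point.
Start: joints at [1.134, 0.491, 1.559, -0, 1.092, -0.106], TCP at [202.976, 591.122, 404.761] pointing down, gripper open.
Joint ranges: [-3.1, 3.1], [-0.84, 2.19], [0.05, 2.79], [-1.13, 4.28], [0.06, 2.93], [-2.69, 2.69]. Speed limits (rad/s): [2.22, 2.22, 2.79, 3.14, 3.14, 3.14].

INTERFACE

Orientations are given as [roll, pitch, yaw] about the fixed x, y, z axes, in that order (R = Rz(yaw) Ry(pitch) Rx(roll)).
In Python, from cell import env gives the robot as it stands.
- The arm moves only by the tool carry_out, never from a script. Its argument "series" is a list of rows, each a list of 5 numbers: the shift along the tool's x, y, z in m, then the turn about the tool's z in degrees, then the opening, from 0 (shut) to 1 (fully open). A call has 1 to 20 rows; each row is the pose to reach, as a shift and turn from the pose commanded when the call began, along the tool's axes at that moment; what a row does not reach only later rows make up. A row lasts 1/8 s, in which the tool goes at most 62.5 mm and 10.7 degrees, less where a joint would pass 70% of its speed; a pose out of reach is approached as far as the arm can. A call with a gripper value outside its range is refused whole. The fingers move at their own pace and stop on an object; the grip force is fixed at half the most. Time passes only in rows, so rows that repeat a pose let the fingers close. It gives the time, the measured TCP pose, the force, the opening and the grip force at its end, in the units of the state.
- env.state(): the state, without advancing time (a new reading comes with each control period).
- env.read_camera(name): name is "side" or "top" or "wrist"; returns (picture, depth): 420x560x3 uint8, red, green, blue; 420x560 float32, mm along the optical axis (not along the pixel's ray), 0 where there is no reading.
- env.get_calibration(name): a dict with "intrinsics" (3x3 intrinsics, pixels), "D" ([k1, k2, p1, p2, k3] as OpenCV has them; the pictures are not rectified), "cam_to_world" (4x4, takes a point from camera to world coordinates); the wrist camera has in their place "T_tool_cam" (4x4, takes a point from camera to tool coordinates, whose origin is the TCP and whose axes are the flange's). Camera axes: x right, y up, looking along -z (the intrinsics and any distortion apply to the point x, -y, -z); pixel columns grow to the right and rows downward; lengths in mm; the calibration is good to about 2 mm. A picture is of the moment at which its call begins: read the wrist's pose just before it. get_calibration takes no time and is no camera call.
- env.job_done(): hands the job in; it is judged then, once.
The state is a dict: "t": time; "joints": joint angles; "qvel": joint speeds; "tau": joint torques, N m; "eef_pos": TCP position; "tcp_rot": TCP orientation; "ft_force": force on the tool from outside, world axes, zero at the start; "moment": the same for the moment, N m; "opening": opening from 0.0 (shut) to 1.0 (fully open); "grip_force": force on a finger pad.
Only numpy, scipy, OpenCV 4.12 (cv2) and the standard library are available. Lean on these libraries where they do the work, as an engineer would, in place of code of your own. Each camera call takes 0.05 s, during which the arm holds its last target. There are 200 camera calls.

TASK

Check the hand lever of the model clamp, the way one checks a brake lever: with the outside of the fingers on its front, press it in until it comes up against its stop, keep it there about a second, and let it spring all the way out again. Then press it in to the stop a second time, and finish while still holding it there with a light, steady push. Only press from the front: do not grip the lever, reach behind it or touch the fixed bar, do not force it past a firm push, and leave the things standing round it where they are.

Things in the scene. Friction and masses are not known exactly. Their poses are not given: they have to be found in the camera images.
- clamp: The model clamp, screwed to the worktop (fixed): a grey base plate 150 mm deep and 215 mm wide, a grey column 118 mm tall at its left end seen from the front, a pair of low jaws (58 mm high) behind, one of which the lever draws open. The origin is on the worktop; +x points from the front of the clamp to its back, +y along the plate to the column. Its front faces the robot, turned by up to 0.4 rad.
- lever_press (a point): The place to press: on the front face of the hand lever, half-way up it (95 mm above the worktop) and 115 mm from its pivot. Turns with the lever: +x is the level direction to press, square to the front face; -y runs to the free end, 47 mm beyond; z is up. Free space in front of it, above, and below down to the base plate (16 mm high).
- lever_end (a point): Centre of the rounded free end (20 mm diameter) of the hand lever, 152 mm from its pivot. The lever is a level aluminium blade, 12 mm thick and 18 mm high (86 to 104 mm above the worktop), that runs from the front of the column in front of the bar. A thin black rubber strip lines its back, not to be touched. Axes as lever_press.
- lever (a joint): Angle of the hand lever about its upright pivot: 0 is fully out, where its spring keeps it; it grows as the lever is pressed in towards the bar, up to a hard stop at 0.26 (30 mm of travel at the press point), still about 20 mm short of the bar. At the press point the spring resists with 3 N when out and 6 N at the stop. Let go, it springs out.
- bar_front (a point): A point on the front of the fixed bar, opposite the press point; not to be touched. The bar is a level, black ribbed grip of 24 mm diameter, its axis 95 mm above the worktop, behind the lever; held by the column at one end, it runs 158 mm from there along -y. Axes as the clamp.
- jar: White-lidded powder jar, 50 mm in diameter, 60 mm high, loose, before the column; leave it. Origin at its underside.
- upper_model: Stone jaw model with a horseshoe base, 60 x 78 x 29 mm, loose, beyond the free end of the lever; leave it. Origin at its underside.
- bottle: Small bottle with a white cap, 29 mm in diameter, 62 mm high, loose, on the base plate behind the column; leave it. Origin at its underside.
- small_jar: Low white jar, 32 mm in diameter, 26 mm high, loose, before the free end of the lever; leave it. Origin at its underside.

How it is judged:
By the outcome, as a careful person would: the job done as asked, in the order asked, and still so for the second after the job is handed in, while the arm keeps its last pose, push and grip.
It also fails if it takes over 38 s, if anything falls off the work surface, if the arm or the gripper's body presses on something with over 40 N, if the wrist force passes 120 N, or if a joint passes its speed limit or range.

## Working session

There is one attempt and no reset: what is moved stays moved. The work goes in short steps, Python scripts to look and compute and a tool call to move; the robot and the scene stay as the last step left them, time stands still between calls to the robot, and variables do not carry over. Pictures are saved under pics/ and viewed, at most 10 in all, crops included, and the job is handed in when it is done.

Besides the shell and the picture viewer there is one more tool, called after "Emit:" as a command line: name --pt "numbers of a row" for each row, then --argument value for the rest. carry_out: Moves the arm, as the interface text tells. Its arguments: {"type":"object","properties":{"series":{"type":"array","items":{"type":"array","items":{"type":"number"}}}},"required":["series"]}

```bash
mkdir -p pics; cat > h.py <<'E'
import numpy as np,cv2
from cell import env
from scipy.spatial.transform import Rotation as R
def pts(name,d):
    c=env.get_calibration(name);K=np.array(c["intrinsics"],float);D=np.array(c["D"],float)
    h,w=d.shape;u,v=np.meshgrid(np.arange(w),np.arange(h))
    n=cv2.undistortPoints(np.stack([u,v],-1).reshape(-1,1,2).astype(np.float64),K,D).reshape(h,w,2)
    p=np.stack([n[...,0]*d,-n[...,1]*d,-d,np.ones_like(d)],-1)
    return (p@np.array(c["cam_to_world"]).T)[...,:3]
E
python3 - <<'E'
from h import *
print(env.state())
for n in("top","side"):
    a,d=env.read_camera(n); np.savez(f"pics/{n}0.npz",a=a,d=d); cv2.imwrite(f"pics/{n}0.png",a[...,::-1])
    print(n,env.get_calibration(n))
E
```

```text
{'t': 0.0, 'joints': array([ 1.13441763e+00,  4.91547552e-01,  1.55947827e+00, -3.38503761e-05,
        1.09169031e+00, -1.05608899e-01]), 'qvel': array([ 1.15808127e-03, -3.33791524e-04,  1.43689496e-05, -1.47181561e-03,
       -1.01393604e-03,  2.25792583e-05]), 'tau': array([ 1.73982335e-03, -6.12648940e+01, -2.58189690e+01,  6.92908466e-02,
        4.81537613e-02, -1.07557696e-04]), 'eef_pos': array([202.94947063, 591.08520304, 404.15916353]), 'tcp_rot': array([-3.14047227e+00, -8.85750164e-05,  2.81083842e+00]), 'ft_force': array([ 0.1778837 ,  0.23085992, -0.25469813]), 'moment': array([-0.00922268, -0.02176776,  0.03517344]), 'grip_force': 0.0, 'opening': 0.9998420827475611}
top {'intrinsics': array([[476.73320626,   0.        , 276.17457113],
       [  0.        , 476.73320626, 198.24574813],
       [  0.        ,   0.        ,   1.        ]]), 'D': array([-0.08763267,  0.        ,  0.        ,  0.        ,  0.        ]), 'cam_to_world': array([[ 1.88884774e-02,  9.95615033e-01, -9.16183975e-02,
         4.44646744e+02],
       [-9.99209328e-01,  1.55910823e-02, -3.65737330e-02,
        -3.18667274e+02],
       [-3.49849284e-02,  9.22367794e-02,  9.95122320e-01,
         9.91446978e+02],
       [ 0.00000000e+00,  0.00000000e+00,  0.00000000e+00,
         1.00000000e+00]])}
side {'intrinsics': array([[464.08425529,   0.        , 263.18679443],
       [  0.        , 464.08425529, 207.20459683],
       [  0.        ,   0.        ,   1.        ]]), 'D': array([-0.12594766,  0.        ,  0.        ,  0.        ,  0.        ]), 'cam_to_world': array([[-9.97609320e-01,  2.90170001e-02, -6.27188856e-02,
         5.11294133e+02],
       [-6.82517532e-02, -5.55972851e-01,  8.28393558e-01,
         3.94518717e+02],
       [-1.08325017e-02,  8.30693808e-01,  5.56624159e-01,
         5.36253507e+02],
       [ 0.00000000e+00,  0.00000000e+00,  0.00000000e+00,
         1.00000000e+00]])}
```

View pics/top0.png

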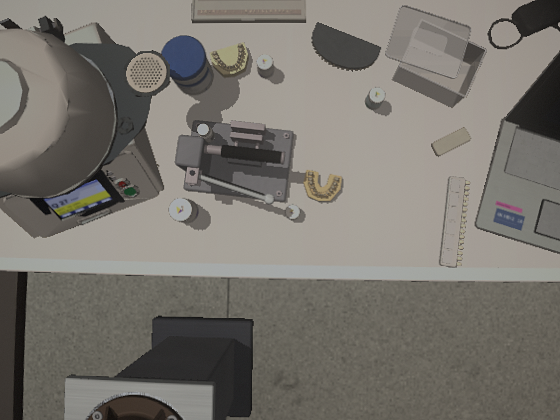

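View pics/side0.png

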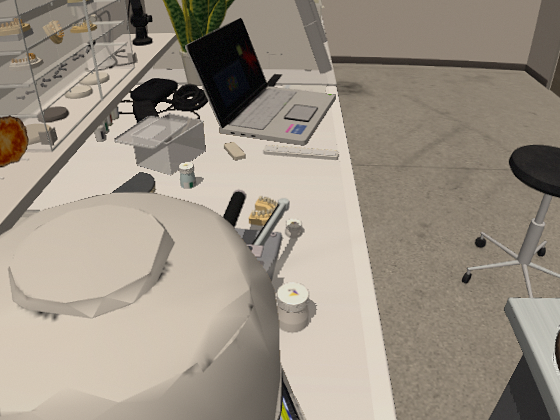

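Top view: column at about (190,150), lever from about (193,172) to its rounded end at (268,199), bar at (210-283,153), jar (182,210), small jar (293,212), stone model (322,185). A furnace stands to the left at (60,100). In the side view the lever's tip is at about (284,204).

```bash
python3 - <<'E'
from h import *
z=np.load("pics/top0.npz");a,d=z["a"],z["d"];P=pts("top",d)
cv2.imwrite("pics/crop.png",cv2.resize(a[110:235,140:350,::-1],None,fx=3.8,fy=3.8,interpolation=cv2.INTER_CUBIC)[:600,:800])
for n,u,v in [("colfront",193,172),("lev1",215,180),("lev2",240,189),("tip",268,199),("bar1",225,152),("bar2",278,156),("jar",182,210),("sj",293,211),("um",322,185),("table",330,230),("colTop",188,150),("furn",90,100),("box",110,190)]:
    print(n,P[v,u].round(1),a[v,u])
# lever points by height
m=np.zeros(d.shape,bool);m[165:208,190:280]=1
m&=(P[...,2]>92)&(P[...,2]<112)
q=P[m];
lo=q[q[:,1]<q[:,1].max()-25]
print(len(q),q.min(0),q.max(0))
for y in range(-380,-100,10):
    s=q[(abs(q[:,1]-y)<5)]
    if len(s):print(y,s.min(0).round(),s.max(0).round(),len(s))
for nm,b in [("base",(115,205,175,300))]:
    w=P[b[0]:b[1],b[2]:b[3]].reshape(-1,3);w=w[(w[:,2]>11)&(w[:,2]<21)];r=cv2.minAreaRect(w[:,:2].astype(np.float32));print(nm,r)
E
```

```text
colfront [ 572.5 -129.3  113.8] [60 60 60]
lev1 [ 559.1 -169.9  104.5] [141 140 137]
lev2 [ 543.1 -217.3  100.7] [150 150 145]
tip [ 524.9 -270.6  101.7] [160 159 155]
bar1 [ 612.2 -187.8  107.9] [41 39 37]
bar2 [ 605.8 -288.1  107.5] [47 45 43]
jar [504.3 -97.8  57.8] [126 119 112]
sj [ 508.2 -317.8   25.2] [169 170 155]
um [ 5.652e+02 -3.775e+02  5.000e-01] [166 161 153]
table [ 471.6 -395.1   -0.8] [167 161 153]
colTop [ 613.1 -119.6  120.1] [109 106 106]
furn [666.2  11.8 264.2] [73 70 65]
box [539.5  41.9  81.9] [24 25 23]
634 [ 515.87565354 -281.87893478   92.06483243] [ 588.63452675 -122.62960501  111.99461515]
-280 [ 518. -282.   94.] [ 534. -276.  106.] 29
-270 [ 516. -275.   93.] [ 534. -265.  107.] 58
-260 [ 523. -265.   99.] [ 536. -255.  107.] 34
-250 [ 526. -254.   99.] [ 540. -246.  106.] 35
-240 [ 528. -244.   92.] [ 543. -235.  106.] 38
-230 [ 532. -235.   95.] [ 545. -225.  107.] 40
-220 [ 535. -225.   98.] [ 549. -215.  107.] 36
-210 [ 539. -214.   95.] [ 552. -206.  106.] 36
-200 [ 541. -205.   99.] [ 556. -195.  106.] 36
-190 [ 544. -195.   93.] [ 558. -185.  106.] 39
-180 [ 547. -185.   92.] [ 561. -175.  105.] 40
-170 [ 552. -174.   99.] [ 565. -166.  107.] 34
-160 [ 553. -164.   96.] [ 568. -155.  108.] 36
-150 [ 557. -155.   93.] [ 569. -145.  107.] 32
-140 [ 552. -145.   93.] [ 589. -135.  112.] 55
-130 [ 552. -135.  108.] [ 581. -125.  112.] 51
-120 [ 552. -125.  110.] [ 582. -123.  112.] 5
base ((600.412841796875, -200.454833984375), (215.47328186035156, 177.8426971435547), 84.18502807617188)
```

View pics/crop.png

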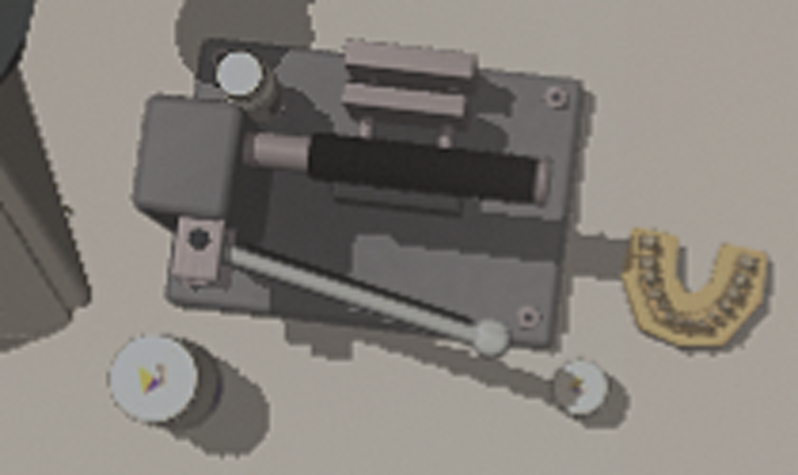

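```bash
cat >> h.py <<'E'
piv=np.array([570.5,-126.5]);A0=-0.297   # refined below
def tcp_at(th,gap,half=12.):
    a=A0+th;x=np.array([np.cos(a),np.sin(a)]);y=np.array([-np.sin(a),np.cos(a)])
    return piv-115*y-(6+gap+half)*x, a
def rel(xy,z,yaw):
    s=env.state();r=R.from_euler("xyz",s["tcp_rot"])
    d=r.inv().apply(np.r_[xy,z]-s["eef_pos"]);t=np.rad2deg(s["tcp_rot"][2]-yaw)
    return d.round(1),round((t+180)%360-180,1)
E
python3 - <<'E'
from h import *
for n in("top","side"):
    z=np.load(f"pics/{n}0.npz");d=z["d"];P=pts(n,d)[d>0]
    P=P[(P[:,0]>250)&(P[:,0]<800)&(P[:,1]<450)&(P[:,1]>-150)]
    for y in range(-150,450,50):
        o=[]
        for lo,hi in((40,120),(120,200),(200,300),(300,600)):
            s=P[(P[:,1]>=y)&(P[:,1]<y+50)&(P[:,2]>lo)&(P[:,2]<hi)]
            o.append((round(float(s[:,0].min())),len(s)) if len(s) else None)
        print(n,y,o)
z=np.load("pics/top0.npz");a,d=z["a"],z["d"];P=pts("top",d)
# lever fit
q=[]
m=np.zeros(d.shape,bool);m[165:208,190:280]=1
m&=(P[...,2]>97)&(P[...,2]<110)&(P[...,1]<-148)&(P[...,1]>-258)
s=P[m];vx,vy,x0,y0=cv2.fitLine(s[:,:2].astype(np.float32),cv2.DIST_HUBER,0,.01,.01).ravel()
print("A",np.arctan2(vx,vy)if vy>0 else np.arctan2(-vx,-vy),x0,y0)
tip=np.array([525.,-271.]);u=np.array([vx,vy])*np.sign(vy);print("pivot",tip+152*u)
print(tcp_at(0,0),tcp_at(0,25),tcp_at(.26,0))
c,a=tcp_at(0,25);print(rel(c,404,np.pi/2+a))
E
```

```text
top -150 [(483, 2350), (586, 53), None, None]
top -100 [(482, 760), (672, 827), None, None]
top -50 [(532, 1200), (585, 2598), None, None]
top 0 [(513, 965), (552, 2613), (556, 4128), (583, 1062)]
top 50 [(490, 864), (521, 610), (525, 1677), (547, 4119)]
top 100 [(472, 744), (514, 146), (517, 745), (539, 2902)]
top 150 [(454, 850), (510, 106), (518, 163), (764, 9)]
top 200 [(445, 580), (496, 281), None, None]
top 250 [None, None, None, None]
top 300 [None, None, None, None]
top 350 [None, None, None, None]
top 400 [None, None, None, None]
side -150 [(485, 339), None, None, None]
side -100 [(484, 634), None, None, None]
side -50 [None, None, None, None]
side 0 [(513, 8), None, (609, 1), (591, 329)]
side 50 [(493, 322), None, (528, 64), (551, 3686)]
side 100 [(496, 113), (515, 134), (519, 956), (538, 8838)]
side 150 [None, (515, 279), (519, 3200), (538, 14682)]
side 200 [None, None, (529, 5575), (553, 15860)]
side 250 [None, None, (586, 849), (599, 3104)]
side 300 [None, None, None, None]
side 350 [None, None, None, None]
side 400 [None, None, None, None]
A 0.3100459 547.18335 -203.74323
pivot [ 571.37555695 -126.24742126]
(array([ 519.63298227, -231.19740449]), -0.297) (array([ 495.72751354, -223.8810827 ]), -0.297) (array([ 548.25829038, -240.75544343]), -0.03699999999999998)
(array([-541.6, -675.7,    0.8]), np.float64(88.1))
```

Emit:
carry_out --pt "-0.036 -0.045 0 5.9 0" --pt "-0.072 -0.09 0 11.8 0" --pt "-0.108 -0.135 0 17.6 0" --pt "-0.144 -0.18 0 23.5 0" --pt "-0.18 -0.225 0 29.4 0" --pt "-0.216 -0.27 0 35.2 0" --pt "-0.252 -0.315 0 41.1 0" --pt "-0.288 -0.36 0 47 0" --pt "-0.324 -0.405 0 52.9 0" --pt "-0.361 -0.45 0 58.7 0" --pt "-0.397 -0.495 0 64.6 0" --pt "-0.433 -0.54 0 70.5 0" --pt "-0.469 -0.585 0 76.4 0" --pt "-0.505 -0.63 0 82.2 0" --pt "-0.542 -0.676 0 88 0" --pt "-0.542 -0.676 0 88 0" --pt "-0.542 -0.676 0 88 0" --pt "-0.542 -0.676 0 88 0"

```text
t: 2.35
eef_pos: [495.8, -223.2, 404.8]
tcp_rot: [-3.141, -0.0, 1.276]
ft_force: [0.1, -0.3, -0.9]
opening: 0.006
grip_force: 0.0
```

```bash
python3 - <<'E'
from h import *
s=env.state();a,d=env.read_camera("wrist");c=env.get_calibration("wrist")
cv2.imwrite("pics/w1.png",a[...,::-1])
T=np.eye(4);T[:3,:3]=R.from_euler("xyz",s["tcp_rot"]).as_matrix();T[:3,3]=s["eef_pos"]
c["cam_to_world"]=T@np.array(c["T_tool_cam"]);print(c["T_tool_cam"])
env.get_calibration=lambda n:c
P=pts("wrist",d);np.savez("pics/w1.npz",a=a,d=d,P=P)
q=P[(d>0)&(P[...,2]>97)&(P[...,2]<110)&(P[...,0]<575)&(P[...,0]>505)&(P[...,1]<-140)&(P[...,1]>-300)]
print(len(q),q.min(0),q.max(0))
for y in range(-290,-140,10):
    t=q[abs(q[:,1]-y)<3]
    if len(t):print(y,t.min(0).round(1),t.max(0).round(1),len(t))
E
```

```text
[[-9.37342917e-04  9.68276791e-01  2.49878327e-01  6.98808424e+01]
 [ 9.99998355e-01  1.29559712e-03 -1.26923873e-03 -1.00658157e+00]
 [-1.55271605e-03  2.49876726e-01 -9.68276412e-01  1.95569833e+01]
 [ 0.00000000e+00  0.00000000e+00  0.00000000e+00  1.00000000e+00]]
2811 [ 517.01825802 -279.51314007   97.08938503] [ 571.66466399 -140.02266713  106.7669473 ]
-280 [ 527.9 -279.5  102.3] [ 533.2 -277.   105.6] 15
-270 [ 517.  -272.9   97.7] [ 536.2 -267.1  106.3] 152
-260 [ 523.5 -262.9   97.1] [ 537.8 -257.   106.1] 104
-250 [ 526.9 -252.8   99.2] [ 540.1 -247.   106. ] 108
-240 [ 530.  -243.    97.3] [ 543.4 -237.   105.6] 112
-230 [ 533.2 -233.    98.2] [ 547.1 -227.   106. ] 114
-220 [ 536.3 -223.    97.5] [ 550.6 -217.1  105.7] 118
-210 [ 539.7 -213.    97.5] [ 553.1 -207.   105.7] 120
-200 [ 542.6 -203.    99. ] [ 556.2 -197.   106. ] 126
-190 [ 545.9 -193.    97.2] [ 559.8 -187.   106. ] 132
-180 [ 549.2 -183.    98. ] [ 563.2 -177.1  106.8] 130
-170 [ 552.2 -173.    97.4] [ 565.6 -167.   106.6] 131
-160 [ 555.5 -163.    97.3] [ 569.1 -157.   106.1] 139
-150 [ 558.6 -153.    98.9] [ 571.7 -147.1  106.1] 125
```

View pics/w1.png

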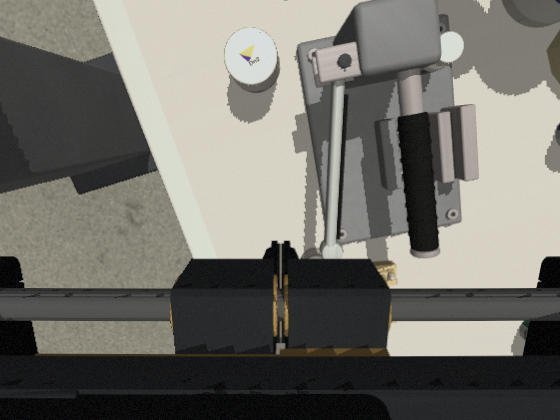

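The wrist view shows the lever from (345,80) to its round end (332,252), with the closed fingers at (281,250) in front of it. The edges agree with the top view to about 1 mm.

```bash
sed -i 's/^piv=.*/piv=np.array([571.5,-126.3]);A0=-0.306/' h.py; python3 - <<'E'
from h import *
for g,th in((20,0),(0,0),(0,.26)):
    c,a=tcp_at(th,g);print(g,th,c.round(1),rel(c,268,np.pi/2+a))
E
```

```text
20 0 [ 500.6 -224.5] (array([1.000e-01, 5.000e+00, 1.369e+02]), np.float64(0.7))
0 0 [ 519.7 -230.5] (array([ -0.2,  25. , 136.9]), np.float64(0.7))
0 0.26 [ 548.2 -240.4] (array([ -1.3,  55.1, 136.9]), np.float64(-14.2))
```

Emit:
carry_out --pt "0 0.005 0.04 0.7 0" --pt "0 0.005 0.08 0.7 0" --pt "0 0.005 0.115 0.7 0" --pt "0 0.005 0.137 0.7 0" --pt "0 0.005 0.137 0.7 0" --pt "0 0.005 0.137 0.7 0"

```text
t: 3.15
eef_pos: [501.0, -225.4, 268.7]
tcp_rot: [3.14, 0.0, 1.263]
ft_force: [0.9, -0.3, -0.6]
opening: 0.008
grip_force: 0.0
```

Emit:
carry_out --pt "0 0.008 0 0 0" --pt "0 0.014 0 0 0" --pt "0 0.018 0 0 0" --pt "0 0.02 0 0 0" --pt "0 0.022 0 -1 0" --pt "0 0.025 0 -2.5 0" --pt "0 0.028 0 -4 0" --pt "0 0.028 0 -4 0"

```text
t: 4.15
eef_pos: [527.4, -234.3, 267.6]
tcp_rot: [-3.141, -0.0, 1.333]
ft_force: [-3.9, -1.6, 0.9]
opening: 0.005
grip_force: 1.6
```

Emit:
carry_out --pt "0 0.004 0 -2 0" --pt "0 0.008 0 -4 0" --pt "0 0.012 0 -6 0" --pt "0 0.015 0 -8 0" --pt "-0.001 0.018 0 -9 0" --pt "-0.001 0.018 0 -9 0"

```text
t: 4.9
eef_pos: [544.9, -239.1, 267.6]
tcp_rot: [-3.141, -0.001, 1.491]
ft_force: [-4.5, 2.4, 1.1]
opening: 0.006
grip_force: 2.4
```

Emit:
carry_out --pt "0 0.001 0 -1 0" --pt "0 0.002 0 -2 0" --pt "0 0.002 0 -2 0"

```text
t: 5.28
eef_pos: [546.8, -239.5, 267.6]
tcp_rot: [-3.141, -0.0, 1.525]
ft_force: [-5.1, 0.3, -0.9]
opening: 0.004
grip_force: 2.5
```

Emit:
carry_out --pt "0 0.001 0 0 0" --pt "0 0.001 0 0 0"

```text
t: 5.52
eef_pos: [547.7, -239.7, 267.7]
tcp_rot: [-3.141, -0.0, 1.524]
ft_force: [-5.1, 0.2, -0.4]
opening: 0.005
grip_force: 2.6
```

Emit:
carry_out --pt "0 0.001 0 0 0" --pt "0 0.001 0 0 0"

```text
t: 5.78
eef_pos: [548.7, -239.7, 267.6]
tcp_rot: [-3.141, -0.0, 1.524]
ft_force: [-5.1, -1.1, 0.7]
opening: 0.006
grip_force: 2.6
```

Emit:
carry_out --pt "0 0.001 0 0 0" --pt "0 0.001 0 0 0"

```text
t: 6.02
eef_pos: [549.7, -239.8, 267.6]
tcp_rot: [-3.141, 0.0, 1.524]
ft_force: [-5.2, -1.0, 0.3]
opening: 0.002
grip_force: 2.7
```

Emit:
carry_out --pt "0 0.001 0 0 0" --pt "0 0.001 0 0 0"

```text
t: 6.28
eef_pos: [550.7, -240.0, 267.6]
tcp_rot: [-3.141, 0.0, 1.524]
ft_force: [-6.2, -1.8, 0.0]
opening: 0.004
grip_force: 2.7
```

Emit:
carry_out --pt "0 0.0005 0 0 0" --pt "0 0.0005 0 0 0"

```text
t: 6.52
eef_pos: [551.1, -240.0, 267.6]
tcp_rot: [-3.141, 0.0, 1.524]
ft_force: [-5.5, -2.1, -0.2]
opening: 0.007
grip_force: 2.8
```

Emit:
carry_out --pt "0 0.0005 0 0 0" --pt "0 0.0005 0 0 0"

```text
t: 6.78
eef_pos: [551.6, -240.0, 267.6]
tcp_rot: [-3.141, 0.0, 1.524]
ft_force: [-5.7, -2.9, 0.0]
opening: 0.005
grip_force: 2.8
```

Emit:
carry_out --pt "0 0.0005 0 0 0" --pt "0 0.0005 0 0 0"

```text
t: 7.02
eef_pos: [552.1, -240.1, 267.6]
tcp_rot: [-3.141, 0.0, 1.524]
ft_force: [-5.7, -2.3, -1.1]
opening: 0.007
grip_force: 2.9
```

Emit:
carry_out --pt "0 0.0005 0 0 0" --pt "0 0.0005 0 0 0"

```text
t: 7.28
eef_pos: [552.6, -240.1, 267.6]
tcp_rot: [-3.141, 0.0, 1.524]
ft_force: [-5.7, -1.8, -0.1]
opening: 0.005
grip_force: 3.0
```

Emit:
carry_out --pt "0 0.0005 0 0 0" --pt "0 0.0005 0 0 0"

```text
t: 7.52
eef_pos: [553.1, -240.2, 267.6]
tcp_rot: [-3.141, 0.0, 1.525]
ft_force: [-5.9, -1.5, -0.6]
opening: 0.008
grip_force: 3.0
```

```bash
cat >> h.py <<'E'
def lever(name):
    s=env.state();a,d=env.read_camera("wrist");c=dict(env.get_calibration("wrist"))
    cv2.imwrite(name,a[...,::-1])
    T=np.eye(4);T[:3,:3]=R.from_euler("xyz",s["tcp_rot"]).as_matrix();T[:3,3]=s["eef_pos"]
    c["cam_to_world"]=T@np.array(c["T_tool_cam"]);g=env.get_calibration
    env.get_calibration=lambda n:c
    P=pts("wrist",d);env.get_calibration=g
    q=P[(d>0)&(P[...,2]>100)&(P[...,2]<108)&(P[...,0]<600)&(P[...,0]>505)&(P[...,1]<-148)&(P[...,1]>-215)]
    f=[]
    for y in range(-212,-150,4):
        t=q[abs(q[:,1]-y)<2]
        if len(t)>5:f.append((y,*t[:,0].min(keepdims=True),t[:,0].max()))
    f=np.array(f);print(f.round(1));print("slope ang front",np.arctan(np.polyfit(f[:,0],f[:,1],1)[0]))
E
python3 -c "
from h import *
lever('pics/w2.png')"
```

```text
[[-212.   562.4  574.4]
 [-208.   562.6  574.3]
 [-204.   562.7  574.9]
 [-200.   562.9  574.9]
 [-196.   563.   574.9]
 [-192.   563.2  575.3]
 [-188.   563.6  575.5]
 [-184.   563.8  575.9]
 [-180.   563.9  576. ]
 [-176.   564.1  575.9]
 [-172.   564.2  576.5]
 [-168.   564.4  576.6]
 [-164.   564.8  576.6]
 [-160.   565.   577. ]
 [-156.   565.1  577.1]
 [-152.   565.2  577.5]]
slope ang front 0.04898552229146685
```

View pics/w2.png

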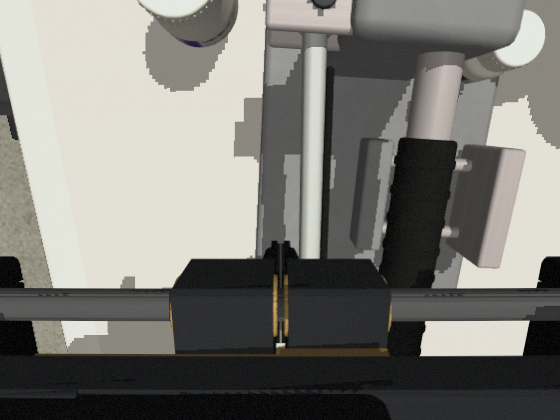

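The picture shows the lever, columns 300-325, almost parallel to the bar, turned by about 0.257 rad: just short of the stop.

Emit:
carry_out --pt "0 0.0005 0 0 0" --pt "0 0.0005 0 0 0"

```text
t: 7.82
eef_pos: [553.5, -240.2, 267.6]
tcp_rot: [-3.141, 0.0, 1.524]
ft_force: [-6.2, -2.3, 0.1]
opening: 0.006
grip_force: 3.3
```

Emit:
carry_out --pt "0 0.0005 0 0 0" --pt "0 0.0005 0 0 0"

```text
t: 8.07
eef_pos: [553.8, -240.3, 267.5]
tcp_rot: [-3.14, 0.0, 1.525]
ft_force: [-9.8, -2.4, 0.8]
opening: 0.006
grip_force: 4.4
```

Force jumped to 10 N: that's the stop. Hold about a second.

Emit:
carry_out --pt "0 0 0 0 0" --pt "0 0 0 0 0" --pt "0 0 0 0 0" --pt "0 0 0 0 0" --pt "0 0 0 0 0" --pt "0 0 0 0 0" --pt "0 0 0 0 0" --pt "0 0 0 0 0"

```text
t: 9.07
eef_pos: [553.8, -240.2, 267.6]
tcp_rot: [-3.14, 0.0, 1.525]
ft_force: [-9.6, -2.9, 1.4]
opening: -0.0
grip_force: 4.4
```

Emit:
carry_out --pt "0 -0.005 0 2 0" --pt "0.001 -0.011 0 5 0" --pt "0.002 -0.017 0 8 0" --pt "0.003 -0.023 0 11 0" --pt "0.005 -0.029 0 14 0" --pt "0.007 -0.036 0 15 0" --pt "0.009 -0.043 0 15 0" --pt "0.009 -0.043 0 15 0" --pt "0.009 -0.043 0 15 0"

```text
t: 10.2
eef_pos: [511.9, -229.1, 267.8]
tcp_rot: [3.141, 0.0, 1.263]
ft_force: [0.2, 0.3, -0.4]
opening: 0.005
grip_force: 0.0
```

```bash
python3 -c "
from h import *
lever('pics/w3.png')
print(rel([553.2,-240.2],267.6,1.525))"
```

```text
[[-212.   539.   552.2]
 [-208.   540.1  553.5]
 [-204.   541.3  554.4]
 [-200.   542.5  556. ]
 [-196.   544.   557.5]
 [-192.   545.1  558.5]
 [-188.   546.4  559.9]
 [-184.   547.6  560.9]
 [-180.   548.8  562.5]
 [-176.   550.1  564.2]
 [-172.   551.7  565. ]
 [-168.   552.8  566.4]
 [-164.   554.   567.3]
 [-160.   555.4  568.6]
 [-156.   556.4  570.3]
 [-152.   557.9  571. ]]
slope ang front 0.30679458585816805
(array([ 1.9, 42.7,  0.2]), np.float64(-15.0))
```

The lever is fully out again (0.307, same as at first), force is zero. Second press.

Emit:
carry_out --pt "0 0.007 0 0 0" --pt "0 0.012 0 0 0" --pt "0 0.016 0 -1 0" --pt "0 0.02 0 -3 0" --pt "0 0.024 0 -5 0" --pt "0 0.028 0 -7 0" --pt "0 0.032 0 -9.5 0" --pt "0.001 0.036 0 -12 0" --pt "0.001 0.039 0 -14 0" --pt "0.002 0.041 0 -15 0" --pt "0.002 0.042 0 -15 0" --pt "0.002 0.042 0 -15 0"

```text
t: 11.75
eef_pos: [552.1, -240.0, 267.5]
tcp_rot: [-3.14, -0.0, 1.526]
ft_force: [-5.9, -2.7, 1.4]
opening: 0.006
grip_force: 2.9
```

Need about 1.7 mm more.

Emit:
carry_out --pt "0 0.0006 0 0 0" --pt "0 0.0012 0 0 0" --pt "0 0.0012 0 0 0"

```text
t: 12.12
eef_pos: [553.2, -240.1, 267.5]
tcp_rot: [-3.14, -0.0, 1.526]
ft_force: [-6.9, -3.4, 1.2]
opening: 0.008
grip_force: 3.1
```

Emit:
carry_out --pt "0 0.0005 0 0 0" --pt "0 0.0005 0 0 0" --pt "0 0.0005 0 0 0"

```text
t: 12.5
eef_pos: [553.7, -240.1, 267.5]
tcp_rot: [-3.14, -0.0, 1.526]
ft_force: [-5.8, -3.2, 0.5]
opening: 0.001
grip_force: 3.2
```

Emit:
carry_out --pt "0 0.0005 0 0 0" --pt "0 0.0005 0 0 0" --pt "0 0.0005 0 0 0" --pt "0 0.0005 0 0 0"

```text
t: 13.0
eef_pos: [553.9, -240.2, 267.5]
tcp_rot: [-3.139, -0.0, 1.526]
ft_force: [-9.1, -2.8, 2.7]
opening: 0.007
grip_force: 4.3
```

Emit:
carry_out --pt "0 0 0 0 0" --pt "0 0 0 0 0" --pt "0 0 0 0 0" --pt "0 0 0 0 0" --pt "0 0 0 0 0" --pt "0 0 0 0 0" --pt "0 0 0 0 0" --pt "0 0 0 0 0"

```text
t: 14.0
eef_pos: [553.9, -240.2, 267.5]
tcp_rot: [-3.139, -0.0, 1.526]
ft_force: [-7.7, -3.4, 1.7]
opening: 0.005
grip_force: 4.3
```

```bash
python3 -c "
from h import *
s=env.state();print(s['ft_force'],s['grip_force'],env.job_done())"
```

```text
the job is handed in; nothing more can be done
[-7.74920678 -3.37637342  1.7271952 ] 4.305275618098676 None
```

I pressed the lever to its stop and held it about a second, let it spring fully out, then pressed it to the stop again; I handed the job in at 14 s, still holding it there with a steady push of about 8–9 N.

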